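# Ready the router table: knock the guide pin home and engage the lift key

## Task

Get the small router table ready for curved work. The steel and brass guide pin has worked up: knock it fully home with the mallet, striking it rather than leaning on it and without pushing it by hand, and put the mallet back down on the bench. Then take the splined T-key out of its block, stand it upright in the lift socket on the router table, turn it until the splines mesh, slide it right home against the sprung height lock, and finish still gripping the key and pressing it down so that the lock stays released; leave the cutter untouched and the other things on the bench where they are.

Things in the scene. Friction and masses are not known exactly. Their poses are not given: they have to be found in the camera images.
- mallet: beech mallet, 0.6 kg, standing on a striking face, handle level. Own frame (mm): head is a box x 61..121, y -62..62, z 0..88, striking faces y = -62 and +62. At the start y points up: face -62 is on the bench, origin 62 above it. Handle: round, 30 thick, from (-124, 0, 24) to (61, 0, 44), so its axis is 62 above the bench and 6 degrees askew to x; grip it from above
- router_table: small router table fixed on the bench, 180 (x) x 260 (y) mm, grey top 130 mm above the bench; origin under its centre, z up. In its frame: guide pin at x 20, y -85; cutter at x 12, y -15; lift socket at x -20, y 80 mm.
- pin_top (a point): centre of the pin's brass top: 36 to 40 mm above the router table's top at the start, 24 mm above it when the pin is home.
- cutter: small cutter standing 17 mm out of the router table between pin and socket, 15 mm across; origin on the table top.
- lift_key: splined T-key, 90 mm tall, 0.18 kg, upright in the block. Origin at the nose tip, z up the stem, x along the T-grip. Up from the tip (mm): round nose 22 thick to 7; six ribs 6 wide, 31 over the ribs, 7 to 33, one along +x, rest every 60 deg; flange 43 across 33..41; flat-sided black T-grip 65..90, 96 long (x), 18 thick (y), +x end red. Flange rests on the block, tip 7 over the bench
- key_block: wooden block fixed on the bench, 70 x 110 x 40 mm, origin under its centre, with the key's hole at y -22 mm and three spare router bits 18 mm tall at y +38 mm.
- lift_socket (a point): centre of the rim of the steel lift socket, 47 mm across, rim 6 mm above the router table's top. 24 mm bore with six slots for the ribs, one along this point's +x (red dot), rest every 60 deg, 4 deg play either way. Nose enters first; ribs off the slots rest on the teeth with the tip 9 mm below the rim; home: flange on the rim, tip 33 mm below it. Turns only stiffly (0.9 N m).
- lift_lock (a joint): sprung height lock at the bottom of the socket: 0 up (locked), grows as the key pushes it down, in m. The nose meets it with the tip 25 mm below the rim; with the key home it reads 0.008 and pushes back with about 13 N (5 N at first touch), so it lifts the key again when the key is let go.
- wax_tin: round dark green tin, 77 mm across, 32 mm tall; bystander.
- sanding_block: wooden sanding block 60 x 107 x 30 mm; bystander.
- screw_jar: jar with a black lid, 62 mm across, 84 mm tall; bystander.
- guide_pin: guide pin: 20 mm brass post, 17 mm across, on a steel flange 26 mm across and 4 mm thick; origin under the flange: 12 to 16 mm above the router table's top at the start, on it when fully home. Its spring-split shank grips tight: it takes about 11 N to move and stays where it is left.
- bench_dog: dark round wooden bench dog standing on its head, 29 mm across, 72 mm tall; bystander.

How it is judged (in metres and radians):
On the way, in this order (a step that is already met when the one before it is completed fails the run):
1. a blow of the mallet drives the guide pin down (the pin moves faster than 0.04 m/s under the mallet) (contact force between mallet and guide_pin above 2 N and linear speed of guide_pin above 0.04 m/s).
2. the guide pin is home and the mallet has been put down on the bench and let go (z of pin_top in the frame of router_table below 0.156 m and height (world z) of mallet below 0.1 m and contact force between mallet and the fingers below 0.1 N and contact force between mallet and router_table below 0.1 N and linear speed of mallet below 0.02 m/s), for 0.2 s.
3. the key's ribs are in the socket's slots (z of lift_key in the frame of lift_socket below -0.015 m and horizontal distance between lift_key and lift_socket below 0.004 m), for 0.1 s.
At the end, for the whole second after the job is handed in: The guide pin is home (within 2 mm), the mallet rests on the bench off the router table, and the key stands upright in the socket (within 4 mm, 0.08 rad), flange on the rim (within 2.5 mm), still gripped (over 20 N) and pressed so that the lock stays at least 5.5 mm down (z of pin_top in the frame of router_table below 0.156 m and height (world z) of mallet below 0.1 m and linear speed of each of mallet, lift_key below 0.02 m/s and contact force between mallet and router_table below 0.1 N and horizontal distance between lift_key and lift_socket below 0.004 m and angle between lift_key's own z axis and vertical below 0.08 rad and z of lift_key in the frame of lift_socket below -0.0305 m and value of joint lift_lock above 0.0055 m and contact force between the fingers and lift_key above 20 N); the arm keeps its last pose, push and grip.
It fails at once if the guide pin is pushed by the hand instead of the mallet (contact force between any of the fingers, the arm and guide_pin above 2 N).
It fails at once if the cutter is touched (contact force between anything else and cutter above 1 N).
It fails at once if a bystander is pushed away or knocked over (distance of any of wax_tin, sanding_block, screw_jar, bench_dog from where it was at the start of the episode above 0.03 m or angle between any of screw_jar, bench_dog's own z axis and vertical above 0.5 rad).
It also fails if it takes over 54 s, if anything falls off the work surface, if the arm or the gripper's body presses on something with over 40 N, if the wrist force passes 120 N, or if a joint passes its speed limit or range.

## Robot

A 6-joint arm with a two-finger parallel gripper is mounted at the origin on a cart in front of the work surface, level with it; the furniture and walls round the work are solid. World frame = base frame: x ahead of the robot, y to its left, z up, the work surface at z = 0. Lengths are in m, angles in degrees, forces in N, time in s.
With the tool pointing down it reaches from about 0.4 to 0.825 m from the base axis. Payload 7 kg.
Tool frame: the origin (TCP) lies midway between the tips of the shut fingers; the grasp point (between the pads) lies 19 mm behind it; z points along the fingers, y is the line along which they close (so a half turn about z gives the same grasp; the last joint's range is limited). The gripper opens to 88 mm and grips with 3 to 60 N. Pads are 19 mm wide; open, the fingers measure 130 mm over their backs; the gripper's body (78 mm by 193 mm) begins 47 mm behind the grasp point.
Start: joints at [-51.847, 20.546, 0.682, 0, -70.136, -16.507], TCP at [0.249, -0.627, 0.227] pointing down, gripper open.
Joint ranges: [-176.03, 176.03], [-82.01, 121.73], [-58.28, 71.71], [-173.87, 95.51], [-174.79, -0.11], [-173.66, 173.66]. Speed limits (degrees/s): [136.94, 136.94, 172.46, 180, 180, 180].

## Interface

Orientations are given as [roll, pitch, yaw] about the fixed x, y, z axes, in that order (R = Rz(yaw) Ry(pitch) Rx(roll)).
In Python, from plant import ctrl, viewer, close_job gives the robot as it stands. The module is installed in compiled form; this text tells all that it offers.
- The arm moves only by the tool step_arm, never from a script. Its argument "moves" is a list that holds one entry, the list of rows, each a list of 5 numbers: the shift along the world's x, y, z in cm, then the turn about the world's z in rad, then the finger opening in cm, from 0 to 8.76. In form: [[[tx, ty, tz, twist, grip], ...]]. A call has 1 to 10 rows; each row shifts and turns the commanded pose from where the row before left it; what a row does not reach is not made up. A row lasts 1/10 s, in which the tool goes at most 50 mm and 8.59 degrees, less where a joint would pass 70% of its speed; a pose out of reach is approached as far as the arm can. A call with a gripper value outside its range is refused whole. The fingers move at their own pace and stop on an object; the grip force is fixed at half the most. Time passes only in rows, so rows that do not move let the fingers close. It gives the time, the measured TCP pose, the force, the opening and the grip force at its end, in the units of the state.
- ctrl.get_obs(): the state, without advancing time (a new reading comes with each control period).
- viewer.snapshot(name): name is "side" or "top" or "wrist"; returns (picture, depth): 384x512x3 uint8, blue, green, red; 384x512 float32, m along the optical axis (not along the pixel's ray), 0 where there is no reading.
- viewer.camera_info(name): a dict with "camera_matrix" (3x3 intrinsics, pixels), "eye" and "orientation" of the camera in the world. Camera axes: x right, y down, z forward; pixel columns grow to the right and rows downward; lengths in m; the calibration is good to about 2 mm. A picture is of the moment at which its call begins: read the wrist's pose just before it. camera_info takes no time and is no camera call; for the wrist camera it gives the pose at the moment of the call.
- close_job(): hands the job in; it is judged then, once.
The state is a dict: "clock": time; "joint_pos": joint angles; "qvel": joint speeds; "tau": joint torques, N m; "tool_pos": TCP position; "orientation": TCP orientation; "force": force on the tool from outside, world axes, zero at the start; "moment": the same for the moment, N m; "opening": finger opening in m; "gripper_force": force on a finger pad.
Only numpy, scipy, OpenCV 4.12 (cv2) and the standard library are available. Lean on these libraries where they do the work, as an engineer would, in place of code of your own. Each camera call takes 0.05 s, during which the arm holds its last target. There are 200 camera calls.

## Working session

There is one attempt and no reset: what is moved stays moved. The work goes in short steps, Python scripts to look and compute and a tool call to move; the robot and the scene stay as the last step left them, time stands still between calls to the robot, and variables do not carry over. Pictures are saved under pics/ and viewed, at most 10 in all, crops included, and the job is handed in when it is done.

Besides the shell and the picture viewer there is one more tool, called after ">>>" by a JSON object that holds its "fn" and its "kwargs", one argument or row to a line. step_arm: Moves the arm, as the interface text tells. Its arguments: {"type":"object","properties":{"moves":{"type":"array","items":{"type":"array","items":{"type":"array","items":{"type":"number"}}}}},"required":["moves"]}

```bash
mkdir -p pics; cat > h.py <<'E'
import numpy as np, cv2
from plant import ctrl, viewer
def snap(n):
    i=viewer.camera_info(n); p,d=viewer.snapshot(n); return p,d,i
def R_(i):
    o=np.array(i["orientation"],float)
    if o.shape==(3,3): return o
    from scipy.spatial.transform import Rotation as R
    return R.from_euler('xyz',o,degrees=True).as_matrix()
def cloud(d,i):
    K=np.array(i["camera_matrix"]); v,u=np.mgrid[:d.shape[0],:d.shape[1]]
    c=np.stack([(u-K[0,2])/K[0,0]*d,(v-K[1,2])/K[1,1]*d,d],-1)
    return c@R_(i).T+np.array(i["eye"])
def ray(u,v,z,i):
    K=np.array(i["camera_matrix"]); r=R_(i)@np.array([(u-K[0,2])/K[0,0],(v-K[1,2])/K[1,1],1.]); e=np.array(i["eye"])
    return e+r*(z-e[2])/r[2]
E
python3 - <<'E'
from h import *
for n in("top","side"):
    p,d,i=snap(n); cv2.imwrite(f"pics/{n}0.png",p); print(n,i); np.savez(f"{n}0.npz",p=p,d=d)
o=ctrl.get_obs(); print(o)
E
```

```text
top {'camera_matrix': array([[423.92755655,   0.        , 255.71462278],
       [  0.        , 423.92755655, 181.54070569],
       [  0.        ,   0.        ,   1.        ]]), 'eye': array([0.35442038, 0.10711111, 1.40778115]), 'orientation': array([-173.01717569,   -1.13706517,  -91.16105804])}
side {'camera_matrix': array([[350.10688325,   0.        , 252.94719855],
       [  0.        , 350.10688325, 193.4794923 ],
       [  0.        ,   0.        ,   1.        ]]), 'eye': array([0.20283584, 1.06531444, 0.66093326]), 'orientation': array([-117.30371916,   -0.20029714, -162.19952056])}
{'clock': 0.1, 'joint_pos': array([-5.18471891e+01,  2.05887936e+01,  6.39260262e-01, -2.00588228e-02,
       -7.01357762e+01, -1.65085578e+01]), 'qvel': array([ 0.08211886, -0.03619194,  0.19572778,  0.05779335, -0.053042  ,
       -0.05217613]), 'tau': array([-2.69089411e-03, -5.84163451e+01,  2.93751258e+01,  7.01545089e+00,
        1.02048274e-02, -4.81422228e-05]), 'tool_pos': array([ 0.24881165, -0.62699419,  0.22569437]), 'orientation': array([ 1.79912848e+02, -6.16383136e-03, -1.58362572e+02]), 'force': array([-0.03846976,  0.00999204,  0.4548737 ]), 'moment': array([ 0.01287471, -0.03050031, -0.02825179]), 'gripper_force': 0.0, 'opening': 0.08764105012622019}
```

View pics/top0.png

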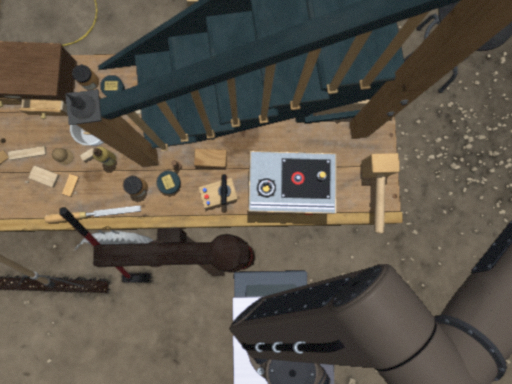

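View pics/side0.png

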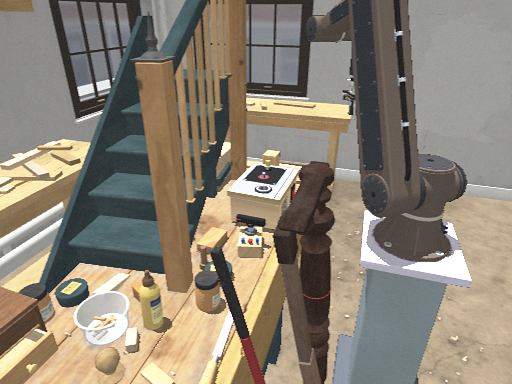

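The top view shows the router table about (293,182) with the pin near (321,175), cutter (298,178) and socket (267,187). The mallet head is at (383,165) with its handle running down to (380,232), the key grip is at (224,193), and the stairs and newel are above. The side view shows the same layout, with the key's black grip at (250,220).

```bash
python3 - <<'E'
from h import *
i=viewer.camera_info("top"); z=np.load("top0.npz"); p,d=z["p"],z["d"]; c=cloud(d,i)
for n,(u,v) in dict(table=(260,165),table2=(330,208),bench=(355,215),pin=(321,175),sock=(267,187),cut=(298,178),mh=(383,165),hand=(380,215),key=(224,193),blk=(210,195),sand=(211,158),dog=(176,168),tin=(168,182),jar=(134,186),newelR=(372,122),rail=(250,140),rail2=(330,115),vise=(235,250)).items():
    print(n,c[v,u].round(3), p[v,u])
h=c[...,2]
def comp(m,nm,uv):
    n,l=cv2.connectedComponents(m.astype(np.uint8)); k=l[uv[1],uv[0]]; q=(l==k)
    pts=c[q][:,:2].astype(np.float32); r=cv2.minAreaRect(pts); print(nm,q.sum(),r,np.median(c[q][:,2])); return q
comp((abs(h-.13)<.012),"table",(260,165))
comp((abs(h-.124)<.02)&(p[...,2]>150),"mhead",(383,165))
comp((abs(h-.07)<.03)&(h>.04),"handle",(380,215))
hsv=cv2.cvtColor(p,cv2.COLOR_BGR2HSV)
q=(hsv[...,2]<60)&(abs(h-.12)<.03); comp(q,"keygrip",(224,193))
comp((abs(h-.04)<.015),"blk",(210,195))
m=cv2.resize(p[130:245,120:410],None,fx=2.75,fy=2.75,interpolation=cv2.INTER_CUBIC); cv2.imwrite("pics/topc.png",m)
E
```

```text
table [0.561 0.064 0.13 ] [201 188 176]
table2 [ 0.426 -0.145  0.129] [239 226 223]
bench [ 0.408 -0.252  0.001] [ 98 150 181]
pin [ 0.522 -0.115  0.164] [118 211 235]
sock [0.495 0.044 0.109] [119 210 233]
cut [ 0.517 -0.049  0.143] [214 194 183]
mh [ 0.557 -0.317  0.118] [127 179 215]
hand [ 0.404 -0.314  0.072] [149 187 213]
key [0.481 0.177 0.095] [43 40 38]
blk [0.48  0.225 0.043] [139 185 216]
sand [0.603 0.222 0.034] [ 97 140 175]
dog [0.574 0.338 0.019] [30 41 50]
tin [0.526 0.362 0.03 ] [106 169 186]
jar [0.508 0.458 0.087] [58 57 54]
newelR [ 0.665 -0.257  0.226] [36 52 66]
rail [0.668 0.092 0.003] [ 77 103 126]
rail2 [ 0.73  -0.168  0.076] [68 63 47]
vise [0.312 0.14  0.281] [43 45 54]
table 5085 ((0.5083013772964478, -0.03212372958660126), (0.2646581828594208, 0.18535618484020233), 87.40342712402344) 0.13055968504301552
mhead 497 ((0.5653231143951416, -0.3234623372554779), (0.05904427170753479, 0.08789598941802979), 0.48725882172584534) 0.12026798623731749
handle 687 ((0.47357672452926636, -0.32596004009246826), (0.24487297236919403, 0.08239777386188507), 4.544314861297607) 0.07316531051166453
keygrip 127 ((0.4916144609451294, 0.1787327229976654), (0.01547633484005928, 0.09074102342128754), 86.94158172607422) 0.0961460161108798
blk 413 ((0.48349282145500183, 0.21881386637687683), (0.07038706541061401, 0.0731208547949791), 15.571452140808105) 0.04093860973142727
```

View pics/topc.png

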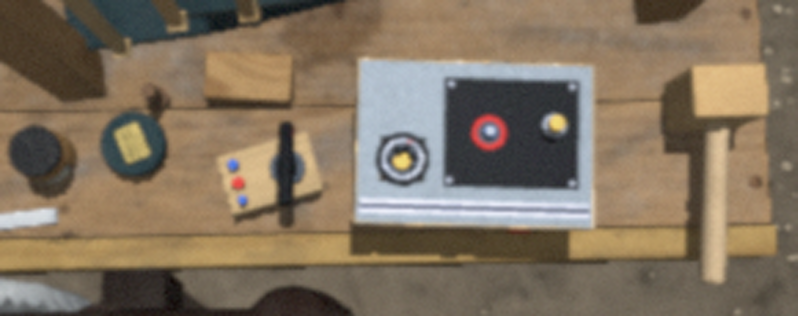

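The crop shows the table with socket, cutter (red ring) and brass pin. It also shows the key in its yawed block and the mallet's handle pointing at the robot. The estimates agree with the given sizes (table z 0.130, mallet head 59x88 mm). I'll move above the mallet handle.

>>> {"fn": "step_arm", "kwargs": {
  "moves": [
    [[2.4,3.1,0,-0.0485,8.7],[2.4,3.1,0,-0.0485,8.7],[2.4,3.1,0,-0.0485,8.7],[2.4,3.1,0,-0.0485,8.7],[2.4,3.1,0,-0.0485,8.7],[2.4,3.1,0,-0.0485,8.7],[2.4,3.1,0,-0.0485,8.7],[2.4,3.1,0,-0.0485,8.7],[2.4,3.1,0,-0.0485,8.7],[2.4,3.1,0,-0.0485,8.7]]
  ]
}}

```text
clock: 1.1
tool_pos: [0.4896, -0.3159, 0.2264]
orientation: [180.0, -0.0, 173.7]
force: [1.0, -0.3, -0.3]
opening: 0.0871
gripper_force: 0.0
```

```bash
python3 - <<'E'
from h import *
o=ctrl.get_obs(); print(o["clock"],o["tool_pos"],o["orientation"],o["joint_pos"])
p,d,i=snap("wrist"); cv2.imwrite("pics/w1.png",p); print(i)
c=cloud(d,i); h=c[...,2]
i2=viewer.camera_info("top"); z=np.load("top0.npz"); ct=cloud(z["d"],i2)
m=(ct[...,2]>.1)&(ct[...,0]>.55)&(ct[...,0]<.8)&(ct[...,1]>-.36)&(ct[...,1]<.35)
# nearest stair/newel x by y and z bins
for y in np.arange(-.35,.35,.1):
    q=ct[m&(abs(ct[...,1]-y)<.05)]; q=q[q[:,0]>.61]; 
    if len(q): print(round(y,2),q[q[:,0].argmin()].round(3),len(q))
# handle
m=(h>.06)&(h<.095)&(c[...,0]<.52)&(c[...,1]<-.25)&(c[...,1]>-.4)
if m.sum()>50:
    q=c[m]; print("handle",m.sum(),q.mean(0)); print(np.polyfit(q[:,0],q[:,1],1), q.min(0),q.max(0))
m=(abs(h-.124)<.01)&(c[...,1]<-.2); print("head",m.sum(), cv2.minAreaRect(c[m][:,:2].astype(np.float32)) if m.sum() else 0)
E
```

```text
1.1 [ 0.48956314 -0.31585576  0.22636434] [ 1.79988729e+02 -2.09754937e-02  1.73742621e+02] [-1.36144353e+01  1.19290188e+01 -1.13170955e+01 -9.24124990e-03
 -6.67761320e+01 -8.26392997e+01]
{'camera_matrix': array([[324.34789173,   0.        , 259.02329481],
       [  0.        , 324.34789173, 192.5248451 ],
       [  0.        ,   0.        ,   1.        ]]), 'eye': array([ 0.42165123, -0.30857709,  0.38553663]), 'orientation': array([ 1.65158674e+02, -3.13530583e-02,  8.37352836e+01])}
-0.35 [ 0.67  -0.302  0.756] 302
-0.25 [ 0.66  -0.276  0.316] 7543
-0.15 [ 0.655 -0.102  0.84 ] 3759
-0.05 [ 0.643 -0.003  0.781] 5676
0.05 [0.631 0.099 0.709] 4215
0.15 [0.619 0.199 0.661] 3374
0.25 [0.61  0.277 0.61 ] 3114
handle 5446 [ 0.42809015 -0.31477588  0.07393084]
[-0.08400249 -0.27881525] [ 0.34950293 -0.33567198  0.06156849] [ 0.51989787 -0.29440373  0.07971363]
head 2968 ((0.5643402338027954, -0.32357656955718994), (0.06026887148618698, 0.0877160131931305), 1.1837351322174072)
```

View pics/w1.png

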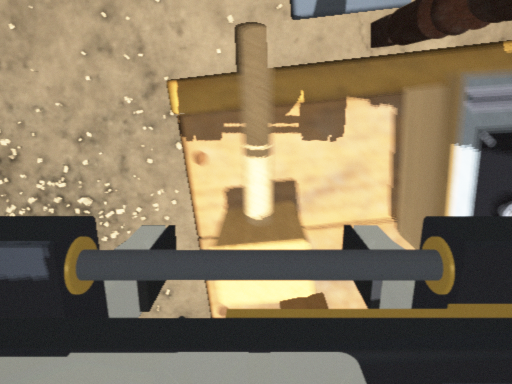

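The wrist view shows the handle running down the centre (column 258) to the head at about (255,280), between the open fingers. The handle line and head depth fit the known sizes. I'll correct slightly, go down and grip.

>>> {"fn": "step_arm", "kwargs": {
  "moves": [
    [[-0.35,-0.37,-2.3,0.023,8.7],[0,0,-4,0,8.7],[0,0,-4,0,8.7],[0,0,-4,0,8.7],[0,0,-3,0,8.7],[0,0,-1,0,8.7],[0,0,0,0,2.0],[0,0,0,0,2.0],[0,0,0,0,2.0],[0,0,0,0,2.0]]
  ]
}}

```text
clock: 2.15
tool_pos: [0.4864, -0.3214, 0.0452]
orientation: [-180.0, 0.2, 175.2]
force: [-0.2, 0.4, 0.3]
opening: 0.0607
gripper_force: 0.0
```

>>> {"fn": "step_arm", "kwargs": {
  "moves": [
    [[0,0,0,0,1.0],[0,0,0,0,1.0],[0,0,0,0,1.0],[0,0,0,0,1.0]]
  ]
}}

```text
clock: 2.55
tool_pos: [0.4854, -0.321, 0.0436]
orientation: [180.0, -0.0, 175.2]
force: [0.7, 0.8, 0.3]
opening: 0.029
gripper_force: 30.3
```

>>> {"fn": "step_arm", "kwargs": {
  "moves": [
    [[0,0,0.5,0,1.0],[0,0,1,0,1.0],[0,0,2,0,1.0],[0,0,3,0,1.0],[0,0,3,0,1.0],[0,0,3,0,1.0],[0,0,3,0,1.0],[0,0,3,0,1.0],[0,0,2,0,1.0],[0,0,1,0,1.0]]
  ]
}}

```text
clock: 3.55
tool_pos: [0.4853, -0.3211, 0.2607]
orientation: [-180.0, 0.1, 175.2]
force: [-0.4, -0.7, -6.1]
opening: 0.0292
gripper_force: 30.0
```

```bash
python3 - <<'E'
from h import *
o=ctrl.get_obs(); print(o["clock"],o["tool_pos"],o["orientation"],o["force"],o["moment"],o["opening"])
p,d,i=snap("wrist"); c=cloud(d,i)
h=c[...,2]; hh=(c[...,1]<-.25)&(c[...,1]>-.37)&(c[...,0]>.33)&(c[...,0]<.47)&(h>.2)
q=c[hh&(h<.3)]; print(len(q))
# top ridge of handle by x
for x in np.arange(.35,.47,.02):
    r=q[abs(q[:,0]-x)<.01]
    if len(r)>10: print(round(x,2), np.percentile(r[:,2],90).round(4), r[:,1].mean().round(4))
p,d,i=snap("top"); c=cloud(d,i); np.savez("top1.npz",p=p,d=d)
m=(c[...,2]>.2)&(c[...,2]<.4)&(c[...,0]>.5)&(c[...,0]<.63)&(c[...,1]>-.4)&(c[...,1]<-.24)
q=c[m]; print("head",len(q), cv2.minAreaRect(q[:,:2].astype(np.float32)), np.percentile(q[:,2],[5,50,95]))
p,d,i=snap("side"); cv2.imwrite("pics/side1.png",cv2.resize(p[60:260,200:400],None,fx=3,fy=3))
E
```

```text
3.55 [ 0.48534638 -0.32108578  0.2606537 ] [-1.79989867e+02  9.75625707e-02  1.75165500e+02] [-0.42185919 -0.74750499 -6.12804017] [-0.03546459  0.10966088 -0.01584277] 0.029157804175365985
0
head 48 ((0.5043438673019409, -0.2959553301334381), (0.008344565518200397, 0.02177612856030464), 0.05963918939232826) [0.348609   0.36555552 0.37406054]
```

View pics/side1.png

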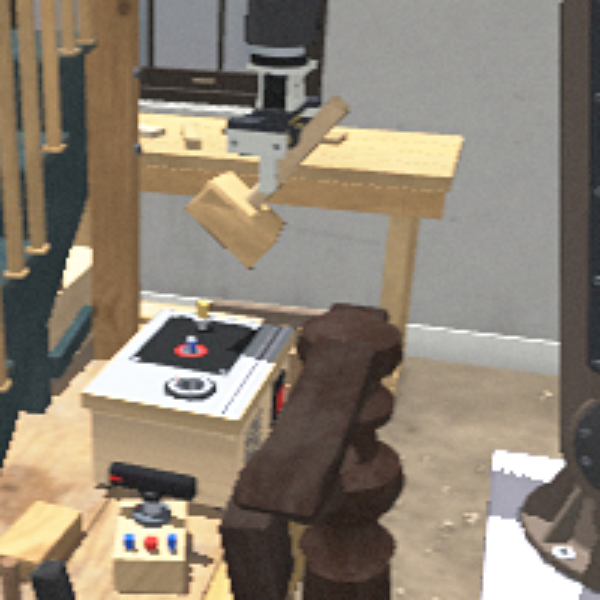

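```bash
python3 - <<'E'
from h import *
p,d,i=snap("wrist"); cv2.imwrite("pics/w2.png",p); c=cloud(d,i)
for v in range(20,240,20): print(v,[c[v,u].round(3).tolist() for u in (258,)], p[v,258])
E
```

```text
20 [[0.417, -0.315, 0.417]] [111 158 188]
40 [[0.417, -0.315, 0.417]] [104 148 179]
60 [[0.417, -0.315, 0.417]] [112 155 180]
80 [[0.417, -0.315, 0.417]] [113 155 185]
100 [[0.417, -0.315, 0.417]] [104 150 177]
120 [[0.417, -0.315, 0.417]] [117 161 191]
140 [[0.417, -0.315, 0.417]] [116 159 190]
160 [[0.417, -0.315, 0.417]] [113 156 187]
180 [[0.417, -0.315, 0.417]] [117 162 188]
200 [[0.432, -0.317, 0.365]] [113 157 186]
220 [[0.439, -0.317, 0.356]] [116 160 191]
```

View pics/w2.png

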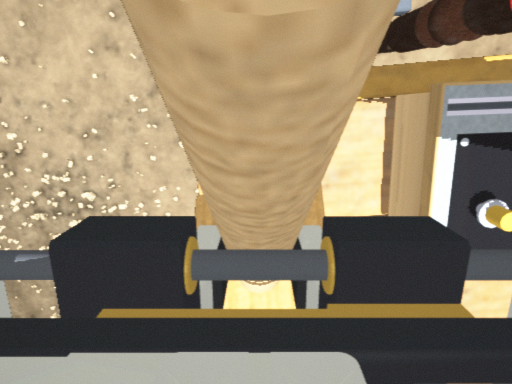

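The mallet head drooped about 50° in the grip. It is secure, though, and its lower front edge lies almost under the fingers, which is a good short lever for a blow. I'll measure that edge and the pin.

```bash
cat > mal.py <<'E'
from h import *
def mallet(tool):
    p,d,i=snap("side"); c=cloud(d,i)
    hsv=cv2.cvtColor(p,cv2.COLOR_BGR2HSV)
    m=(hsv[...,0]>8)&(hsv[...,0]<28)&(hsv[...,1]>60)&(c[...,0]>tool[0]-.02)&(c[...,0]<tool[0]+.14)&(abs(c[...,1]-tool[1]-.04)<.03)&(c[...,2]<tool[2]+.05)&(c[...,2]>tool[2]-.16)
    n,l,s,_=cv2.connectedComponentsWithStats(m.astype(np.uint8)); k=1+s[1:,4].argmax(); q=c[l==k]
    r=cv2.minAreaRect(q[:,[0,2]].astype(np.float32)); b=cv2.boxPoints(r)
    print("mallet",len(q),r,"\n",b.round(4),"y",np.percentile(q[:,1],[5,50,95]).round(4)); return b
E
python3 - <<'E'
from mal import *
o=ctrl.get_obs(); t=o["tool_pos"]; print(o["clock"],t); mallet(t)
# pin: brass in side view and top view
for n in("side","top"):
    p,d,i=snap(n); c=cloud(d,i); hsv=cv2.cvtColor(p,cv2.COLOR_BGR2HSV)
    m=(hsv[...,0]>15)&(hsv[...,0]<35)&(hsv[...,1]>100)&(hsv[...,2]>120)&(abs(c[...,0]-.525)<.03)&(abs(c[...,1]+.117)<.03)&(c[...,2]>.145)&(c[...,2]<.19)
    v,u=np.nonzero(m); print(n,len(u), u.mean(),v.min(),v.max(),v.mean()); q=c[m]; print(q.mean(0).round(4),q.max(0).round(4),q.min(0).round(4))
    print("top ray", ray(u.mean(),v.mean() if n=="top" else v.min()+1.5,.168,i).round(4))
# wrist
o=ctrl.get_obs(); p,d,i=snap("wrist"); c=cloud(d,i)
m=(c[...,2]>.155)&(c[...,2]<.18)&(abs(c[...,0]-.525)<.04)&(abs(c[...,1]+.117)<.04); print("wrist pin",m.sum(), c[m].mean(0) if m.any() else 0)
E
```

```text
3.75 [ 0.48466715 -0.3205279   0.25715933]
mallet 474 ((0.5249823331832886, 0.2273263782262802), (0.12118437141180038, 0.08275656402111053), 39.78799819946289) 
 [[0.4519 0.2203]
 [0.5049 0.1568]
 [0.598  0.2343]
 [0.5451 0.2979]] y [-0.3065 -0.28   -0.2741]
side 19 267.2631578947368 160 165 162.68421052631578
[ 0.5233 -0.1144  0.1608] [ 0.5298 -0.1089  0.169 ] [ 0.5176 -0.1228  0.1515]
top ray [ 0.5219 -0.1087  0.168 ]
top 22 322.0 172 177 174.5
[ 0.5233 -0.1174  0.1678] [ 0.5309 -0.1112  0.172 ] [ 0.5153 -0.1238  0.1624]
top ray [ 0.5233 -0.1174  0.168 ]
wrist pin 390 [ 0.52287994 -0.12304155  0.16392043]
```

>>> {"fn": "step_arm", "kwargs": {
  "moves": [
    [[0,0,2,0,1],[0,0,3,0,1],[0.2,1.5,1.8,0,1],[0.3,3,0,0,1],[0.3,4,0,0,1],[0.3,4,0,0,1],[0.3,4,0,0,1],[0.3,2.5,0,0,1],[0.05,1.5,0,0,1],[0,0,0,0,1]]
  ]
}}

```text
clock: 4.95
tool_pos: [0.5029, -0.1142, 0.326]
orientation: [180.0, -0.0, 175.3]
force: [0.2, -0.8, -6.1]
opening: 0.029
gripper_force: 30.0
```

```bash
python3 - <<'E'
from mal import *
o=ctrl.get_obs(); t=o["tool_pos"]; print(o["clock"],t,o["orientation"],o["moment"]); mallet(t); print(ctrl.get_obs()["tool_pos"])
E
```

```text
4.95 [ 0.50289349 -0.11421574  0.32597765] [ 1.79971873e+02 -4.65138596e-02  1.75314048e+02] [-0.15913311  0.18175813  0.02830149]
mallet 645 ((0.5444621443748474, 0.29357385635375977), (0.12321354448795319, 0.0799078568816185), 36.78842544555664) 
 [[0.4712 0.2887]
 [0.5191 0.2247]
 [0.6177 0.2985]
 [0.5699 0.3625]] y [-0.0975 -0.0736 -0.0685]
[ 0.50284229 -0.11518124  0.32607136]
```

>>> {"fn": "step_arm", "kwargs": {
  "moves": [
    [[0.4,0,0,0,1],[0,0,0,0,1],[0,0,-1,0,1],[0,0,-3,0,1],[0,0,-3,0,1],[0,0,3,0,1],[0,0,2,0,1],[0,0,2,0,1],[0,0,0,0,1],[0,0,0,0,1]]
  ]
}}

```text
clock: 6.0
tool_pos: [0.5066, -0.1162, 0.3254]
orientation: [180.0, -0.0, 175.1]
force: [0.4, 0.6, -8.0]
opening: 0.0291
gripper_force: 30.0
```

```bash
cat > pin.py <<'E'
from h import *
def pin():
    p,d,i=snap("side"); c=cloud(d,i); hsv=cv2.cvtColor(p,cv2.COLOR_BGR2HSV)
    m=(hsv[...,0]>15)&(hsv[...,0]<35)&(hsv[...,1]>100)&(hsv[...,2]>120); m[:150]=0;m[185:]=0;m[:,:255]=0;m[:,280:]=0
    v,u=np.nonzero(m); print("pin side px",len(u),u.mean() if len(u) else 0,v.min() if len(u) else 0,v.max() if len(u) else 0, "px for z .168/.154:",[proj((.5233,-.1174,z),i).round(1) for z in(.168,.154,.134)])
    return p
def proj(P,i):
    q=R_(i).T@(np.array(P)-np.array(i["eye"])); q=np.array(i["camera_matrix"])@q; return q[:2]/q[2]
E
python3 - <<'E'
from mal import *; from pin import pin
o=ctrl.get_obs(); t=o["tool_pos"]; print(o["clock"],t,o["orientation"],o["moment"]); mallet(t)
p=pin(); cv2.imwrite("pics/side2.png",cv2.resize(p[60:210,210:350],None,fx=4,fy=4))
E
```

```text
6.0 [ 0.50658255 -0.11621444  0.32541996] [ 1.79963931e+02 -3.68451078e-02  1.75126537e+02] [ 0.01482237  0.29791688 -0.01456763]
mallet 634 ((0.5489528179168701, 0.29781895875930786), (0.12289636582136154, 0.07242846488952637), 37.634639739990234) 
 [[0.4782 0.289 ]
 [0.5224 0.2316]
 [0.6197 0.3067]
 [0.5755 0.364 ]] y [-0.0992 -0.0754 -0.0702]
pin side px 19 267.0 164 168 px for z .168/.154: [array([267.5, 160.6]), array([267.4, 164.1]), array([267.3, 169. ])]
```

View pics/side2.png

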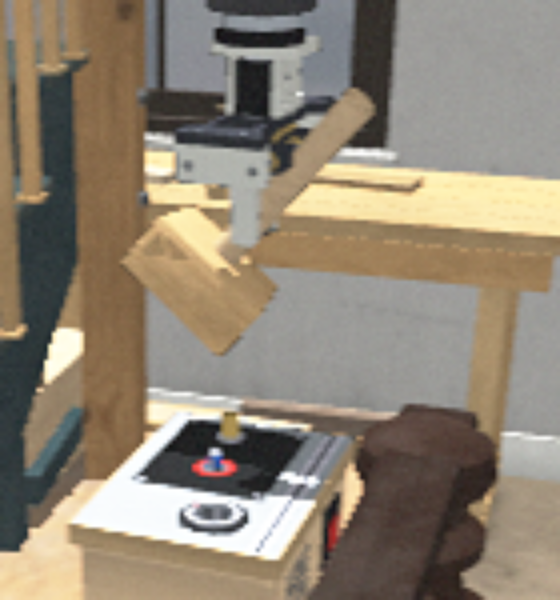

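The picture shows the mallet edge raised above the pin, and the pin clearly lower: its brass top moved from row 160 to row 164 in the full frame. One more firm blow will make sure it is home.

>>> {"fn": "step_arm", "kwargs": {
  "moves": [
    [[0,0,-1,0,1],[0,0,-3,0,1],[0,0,-4,0,1],[0,0,0,0,1],[0,0,3,0,1],[0,0,3,0,1],[0,0,2,0,1],[0,0,0,0,1]]
  ]
}}

```text
clock: 6.9
tool_pos: [0.5082, -0.1162, 0.3285]
orientation: [180.0, 0.2, 175.2]
force: [1.1, -0.3, -6.2]
opening: 0.0289
gripper_force: 30.0
```

```bash
python3 - <<'E'
from mal import *; from pin import pin
o=ctrl.get_obs(); t=o["tool_pos"]; print(o["clock"],t,o["orientation"],o["moment"]); mallet(t)
pin()
p,d,i=snap("wrist"); c=cloud(d,i); print(i["eye"])
hsv=cv2.cvtColor(p,cv2.COLOR_BGR2HSV)
m=(abs(c[...,0]-.523)<.02)&(abs(c[...,1]+.117)<.02)&(c[...,2]>.11)&(c[...,2]<.2); print(m.sum(), np.percentile(c[m][:,2],[5,50,95]) if m.any() else 0)
E
```

```text
6.9 [ 0.50816083 -0.11619878  0.32848593] [179.98755783   0.24320082 175.18613279] [-0.03542577  0.08822878  0.017096  ]
mallet 640 ((0.5526266098022461, 0.3086588382720947), (0.12134481221437454, 0.060022011399269104), 42.04732131958008) 
 [[0.4875 0.2903]
 [0.5277 0.2457]
 [0.6178 0.327 ]
 [0.5776 0.3716]] y [-0.0955 -0.0753 -0.0702]
pin side px 18 266.8888888888889 164 168 px for z .168/.154: [array([267.5, 160.6]), array([267.4, 164.1]), array([267.3, 169. ])]
[ 0.43851562 -0.11028036  0.48417749]
0 0
```

>>> {"fn": "step_arm", "kwargs": {
  "moves": [
    [[0.2,-2,0,0,1],[0.2,-3.4,0,0,1],[0.2,-4,0,0,1],[0.2,-4,0,0,1],[0.2,-3.4,0,0,1],[0.2,-1.6,0,0,1],[0,0,-3,0,1],[0,0,-4,0,1],[0,0,-4,0,1],[0,0,-4,0,1]]
  ]
}}

```text
clock: 8.05
tool_pos: [0.5179, -0.2995, 0.1736]
orientation: [180.0, -0.1, 175.2]
force: [0.9, -0.8, -6.6]
opening: 0.0294
gripper_force: 30.0
```

>>> {"fn": "step_arm", "kwargs": {
  "moves": [
    [[0,0,-4,0,1],[0,0,-3,0,1],[0,0,-1,0,1],[0,0,0,0,1],[-0.5,0,-0.7,0,1],[-0.7,0,-0.7,0,1],[-0.7,0,-0.7,0,1],[-0.7,0,-0.7,0,1]]
  ]
}}

```text
clock: 8.85
tool_pos: [0.4958, -0.3001, 0.0755]
orientation: [-179.9, 0.5, 175.3]
force: [-14.3, 16.9, 40.5]
opening: 0.029
gripper_force: 30.0
```

```bash
python3 - <<'E'
from mal import *
o=ctrl.get_obs(); t=o["tool_pos"]; print(o["clock"],t,o["orientation"],o["force"],o["moment"]); mallet(t)
E
```

```text
8.85 [ 0.49577354 -0.30013935  0.07550814] [-179.88853993    0.48846287  175.33451209] [-14.34794849  16.9452079   40.46070115] [6.31062137 4.61615906 0.23294497]
mallet 123 ((0.5565623641014099, 0.10635170340538025), (0.08678249269723892, 0.0362548828125), 9.120795249938965) 
 [[0.5108 0.1174]
 [0.5166 0.0816]
 [0.6023 0.0953]
 [0.5965 0.1311]] y [-0.2826 -0.2613 -0.2559]
```

>>> {"fn": "step_arm", "kwargs": {
  "moves": [
    [[0.0,0,1.2,0,1],[0,0,0,0,1]]
  ]
}}

```text
clock: 9.1
tool_pos: [0.4947, -0.3007, 0.0835]
orientation: [-179.9, 0.3, 175.2]
force: [-0.0, 0.1, -7.0]
opening: 0.029
gripper_force: 30.0
```

```bash
python3 - <<'E'
from h import *
o=ctrl.get_obs(); print(o["clock"],o["tool_pos"],o["orientation"],o["force"],o["moment"],o["opening"],o["joint_pos"])
p,d,i=snap("side"); a=cv2.resize(p[40:220,200:380],None,fx=2.2,fy=2.2)
p,d,i=snap("top"); b=cv2.resize(p[90:290,280:480],None,fx=2,fy=2)
cv2.imwrite("pics/c3.png",np.hstack([a[:396],b[:396]]))
E
```

```text
9.1 [ 0.49469954 -0.30065034  0.08347042] [-179.92685765    0.31981023  175.2098706 ] [-0.04514215  0.12408485 -7.00460717] [-0.09070299  0.01328638  0.0201234 ] 0.02896429861188968 [-1.19170947e+01  1.89956570e+01 -2.23483649e+01  4.40427030e-02
 -4.83295727e+01 -8.29024267e+01]
```

View pics/c3.png

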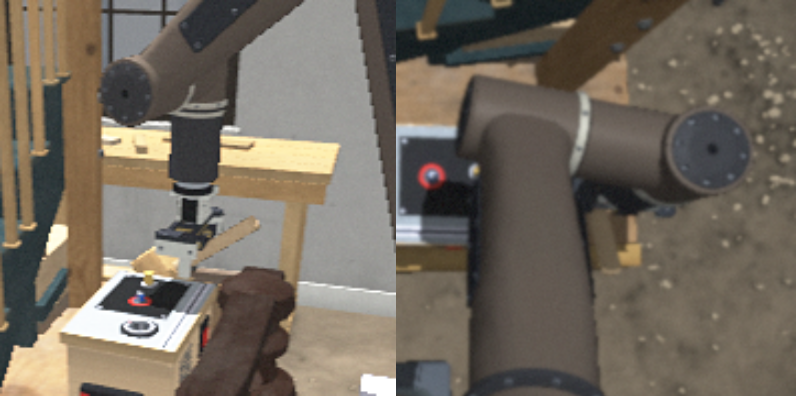

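The mallet is now only about 25° off level and hanging just clear of the bench. I'll lower it gently while easing back.

>>> {"fn": "step_arm", "kwargs": {
  "moves": [
    [[-0.4,0,-0.4,0,1],[-0.6,0,-0.4,0,1],[-0.6,0,-0.4,0,1],[0,0,0,0,1]]
  ]
}}

```text
clock: 9.6
tool_pos: [0.4756, -0.2996, 0.0694]
orientation: [180.0, -0.1, 175.2]
force: [-6.5, 9.0, 17.2]
opening: 0.0289
gripper_force: 30.0
```

```bash
python3 - <<'E'
from mal import *
o=ctrl.get_obs(); t=o["tool_pos"]; print(o["clock"],t,o["orientation"],o["force"],o["moment"],o["opening"]); mallet(t)
p,d,i=snap("wrist"); c=cloud(d,i); m=(c[...,0]<t[0]-.03)&(abs(c[...,1]-t[1])<.05)&(c[...,2]>.03)&(c[...,2]<.2); q=c[m]
for x in np.arange(.34,.46,.02):
    r=q[abs(q[:,0]-x)<.01]
    if len(r)>10: print(round(x,2), np.percentile(r[:,2],90).round(4), r[:,1].mean().round(4))
E
```

```text
9.6 [ 0.4756388  -0.29958017  0.06937247] [ 1.79978185e+02 -5.94718572e-02  1.75196730e+02] [-6.45655679  8.95897607 17.15371717] [3.24086172 2.18596405 0.15613329] 0.028892351009123525
mallet 100 ((0.5386353135108948, 0.10534670203924179), (0.0779440850019455, 0.027385154739022255), 9.614913940429688) 
 [[0.4979 0.1123]
 [0.5025 0.0853]
 [0.5793 0.0984]
 [0.5748 0.1254]] y [-0.2793 -0.2586 -0.2542]
0.38 0.1621 -0.296
0.4 0.16 -0.2939
0.42 0.1488 -0.2953
0.44 0.1607 -0.3028
```

>>> {"fn": "step_arm", "kwargs": {
  "moves": [
    [[-0.5,0,-0.4,0,1],[-0.5,0,-0.4,0,1],[-0.5,0,-0.4,0,1],[0,0,0,0,1]]
  ]
}}

```text
clock: 10.1
tool_pos: [0.4604, -0.2992, 0.0574]
orientation: [179.9, -0.1, 175.2]
force: [-10.5, 12.3, 18.0]
opening: 0.0291
gripper_force: 32.5
```

>>> {"fn": "step_arm", "kwargs": {
  "moves": [
    [[-0.3,0,-0.4,0,1],[-0.3,0,-0.4,0,1],[-0.2,0,-0.3,0,1],[0,0,0,0,1],[0,0,0,0,8.7],[0,0,0,0,8.7],[0,0,0,0,8.7],[0,0,0,0,8.7],[0,0,0,0,8.7]]
  ]
}}

```text
clock: 11.0
tool_pos: [0.4533, -0.3001, 0.0447]
orientation: [180.0, -0.1, 175.1]
force: [-2.2, -1.5, -1.1]
opening: 0.0632
gripper_force: 1.1
```

```bash
python3 - <<'E'
from mal import *
o=ctrl.get_obs(); t=o["tool_pos"]; print(o["clock"],t,o["orientation"],o["force"],o["moment"],o["opening"])
p,d,i=snap("wrist"); c=cloud(d,i); h=c[...,2]
for x in np.arange(.3,.44,.02):
    r=c[(abs(c[...,0]-x)<.01)&(abs(c[...,1]-t[1])<.06)&(h>.03)&(h<.2)]
    if len(r)>10: print(round(x,2), np.percentile(r[:,2],90).round(4), r[:,1].mean().round(4))
p,d,i=snap("side"); cv2.imwrite("pics/s4.png",cv2.resize(p[120:220,230:330],None,fx=5,fy=5))
E
```

```text
11.0 [ 0.45332856 -0.30011679  0.04474823] [ 1.79981513e+02 -9.57135567e-02  1.75145080e+02] [-2.22420116 -1.505365   -1.05848491] [-0.39548517  0.73275353  0.03282313] 0.06324487301218497
0.36 0.1214 -0.2723
0.38 0.1189 -0.2739
0.4 0.1139 -0.2809
0.42 0.158 -0.3069
0.44 0.1546 -0.2756
```

View pics/s4.png

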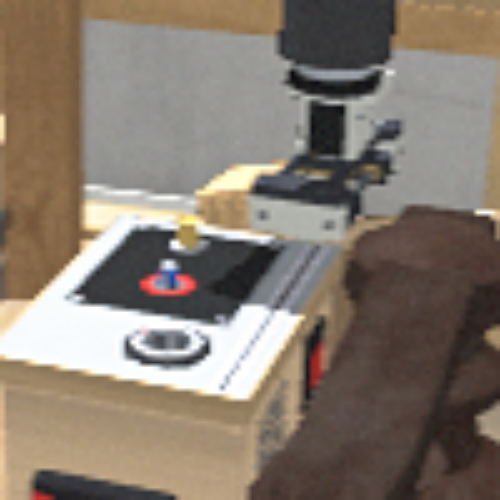

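>>> {"fn": "step_arm", "kwargs": {
  "moves": [
    [[0,0,0,0,8.7],[0,0,0,0,8.7],[0,0,0,0,8.7],[0,0,0,0,8.7]]
  ]
}}

```text
clock: 11.5
tool_pos: [0.4539, -0.3, 0.0455]
orientation: [180.0, -0.0, 175.2]
force: [-1.4, -0.7, -0.2]
opening: 0.0867
gripper_force: 0.1
```

```bash
python3 - <<'E'
from mal import *
o=ctrl.get_obs(); t=o["tool_pos"]; print(o["clock"],t,o["force"],o["moment"],o["opening"],o["gripper_force"])
p,d,i=snap("wrist"); c=cloud(d,i); h=c[...,2]; cv2.imwrite("pics/w5.png",p)
E
```

```text
11.5 [ 0.45391943 -0.30002215  0.04547365] [-1.35051534 -0.67191687 -0.19984149] [-0.14126577  0.51601468 -0.01830261] 0.08671086673161245 0.12840317249356303
```

View pics/w5.png

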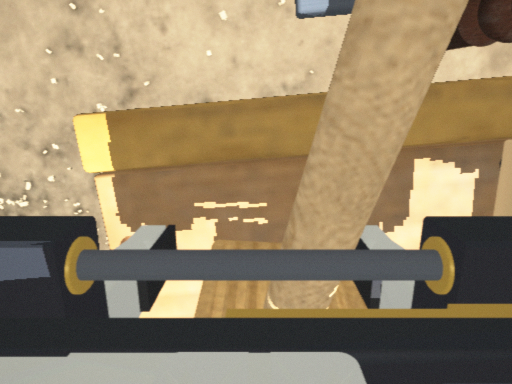

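The wrist view shows the released handle slanting between the open fingers with its rear end raised, from about (410,60) to (310,290). I'll rise clear and measure how it settles.

>>> {"fn": "step_arm", "kwargs": {
  "moves": [
    [[0,0,1,0,8.7],[0,0,2,0,8.7],[0,0,3,0,8.7],[0,0,4,0,8.7],[0,0,4,0,8.7],[0,0,4,0,8.7],[0,0,4,0,8.7]]
  ]
}}

```text
clock: 12.25
tool_pos: [0.4542, -0.3001, 0.2688]
orientation: [-180.0, 0.2, 175.2]
force: [1.8, -0.1, 0.0]
opening: 0.0872
gripper_force: 0.0
```

```bash
cat > ml.py <<'E'
from h import *
o=ctrl.get_obs(); t=o["tool_pos"]; print(o["clock"],t,o["force"],o["opening"])
p,d,i=snap("wrist"); c=cloud(d,i); h=c[...,2]
for x in np.arange(.28,.64,.03):
    r=c[(abs(c[...,0]-x)<.006)&(c[...,1]<-.19)&(c[...,1]>-.42)&(h>.025)&(h<.2)]
    if len(r)>10: print(round(x,2),len(r),"z",np.percentile(r[:,2],[5,50,95]).round(3),"y",np.percentile(r[:,1],[3,50,97]).round(3))
E
python3 ml.py
```

```text
12.25 [ 0.45421671 -0.30008275  0.26878933] [ 1.79302451 -0.14865561  0.01250576] 0.08717498237396926
0.31 429 z [0.067 0.074 0.077] y [-0.224 -0.21  -0.194]
0.34 384 z [0.067 0.074 0.077] y [-0.238 -0.224 -0.208]
0.37 354 z [0.067 0.074 0.077] y [-0.251 -0.237 -0.222]
0.4 326 z [0.067 0.074 0.077] y [-0.265 -0.251 -0.236]
0.43 303 z [0.067 0.074 0.077] y [-0.279 -0.265 -0.25 ]
0.46 1073 z [0.04  0.092 0.12 ] y [-0.322 -0.3   -0.267]
0.49 1064 z [0.118 0.121 0.125] y [-0.332 -0.288 -0.246]
0.52 541 z [0.12  0.123 0.125] y [-0.309 -0.278 -0.254]
```

The mallet lies flat on its striking face with the handle level (axis about 62 mm), off the table. Next I'll look over the table from above to check the pin and find the socket's slots.

>>> {"fn": "step_arm", "kwargs": {
  "moves": [
    [[0.1,2.7,2,0,8.7],[0.1,3.5,2,0,8.7],[0.1,4,2,0,8.7],[0.1,4,0,0,8.7],[0.1,4,0,0,8.7],[0.1,4,0,0,8.7],[0,3,0,0,8.7],[0,1.8,0,0,8.7],[0,0,0,0,8.7],[0,0,0,0,8.7]]
  ]
}}

```text
clock: 13.3
tool_pos: [0.4602, -0.0298, 0.3263]
orientation: [180.0, 0.1, 175.3]
force: [-0.6, -0.8, 0.2]
opening: 0.087
gripper_force: 0.0
```

```bash
cat > sock.py <<'E'
from h import *
def look(tag):
    o=ctrl.get_obs(); print(o["clock"],o["tool_pos"],o["orientation"])
    p,d,i=snap("wrist"); c=cloud(d,i); np.savez(tag,p=p,d=d,c=c); return p,d,i,c
if __name__=="__main__":
    p,d,i,c=look("wk.npz"); h=c[...,2]
    hsv=cv2.cvtColor(p,cv2.COLOR_BGR2HSV)
    near=lambda P,r:(np.hypot(c[...,0]-P[0],c[...,1]-P[1])<r)
    m=near((.5233,-.1174),.02); print("pin",m.sum(),np.percentile(h[m],[5,50,90,97]).round(4)); 
    q=c[m&(h>.145)]; print("pin top",len(q), q.mean(0).round(4) if len(q) else 0)
    t=c[(abs(c[...,0]-.508)<.08)&(abs(c[...,1]+.03)<.11)&(abs(h-.13)<.006)]; print("table z",np.median(t[:,2]))
    m=near((.488,.048),.035)
    red=m&((hsv[...,0]<10)|(hsv[...,0]>170))&(hsv[...,1]>120)&(hsv[...,2]>60)
    v,u=np.nonzero(red); print("red",len(u)); 
    if len(u): print(u.mean(),v.mean(),ray(u.mean(),v.mean(),.136,i).round(4))
    rim=m&(abs(h-.136)<.003); v,u=np.nonzero(rim); print("rim",len(u)); P=np.array([ray(a,b,.136,i) for a,b in zip(u,v)])[:,:2]
    (x,y),r=cv2.minEnclosingCircle(P.astype(np.float32)); print("circle",x,y,r, P.mean(0))
    v,u=np.nonzero(m); print("px box",u.min(),u.max(),v.min(),v.max())
    for b in range(v.min(),v.max()+1,2): print("".join("%4d"%int(h[b,a]*1000) for a in range(u.min(),u.max()+1,3)))
E
python3 sock.py
```

```text
13.3 [ 0.46015627 -0.02975319  0.32629304] [1.79972087e+02 8.56853343e-02 1.75264992e+02]
pin 824 [0.1307 0.1339 0.155  0.1557]
pin top 220 [ 0.5232 -0.1166  0.1537]
table z 0.1314657991040864
red 3
324.3333333333333 210.33333333333334 [0.5117 0.0402 0.136 ]
rim 1400
circle 0.4883907437324524 0.047913357615470886 0.03390860557556152 [0.49125286 0.04866213]
px box 299 382 158 308
 130 130 132 129 130 131 131 131 131 130 131 131 131 130 130 131 131 129 131 131 131 129 129 130 129 132 132  27
 130 131 130 131 130 130 132 129 131 131 130 129 131 132 131 132 131 129 130 130 129 130 132 131 130 131 130  24
 131 130 130 130 132 130 131 132 131 131 130 130 129 132 131 131 130 131 130 131 132 129 131 130 133 131 130  21
 130 130 131 129 131 131 131 130 131 131 130 130 130 131 131 131 129 130 132 131 132 131 130 130 130 130 130  19
 130 131 131 131 131 130 131 131 130 130 131 130 131 131 130 130 129 130 131 130 131 132 130 131 130 130 132  16
 130 131 131 130 130 130 131 131 132 134 134 134 133 134 135 130 130 131 132 130 129 131 130 130 131 132 130  15
 131 131 131 130 131 133 131 132 134 134
[... 7169 characters left out ...]
66 370 372 372 374 373
   1   1   2   2   2   0   1   0   2   3   0   2   0   0   0   1   1   0   1   1   1   1 366 370 373 374 373 373
   1   0   2   1   1   2   2   0   0   2   1   2   2   0   3   1   0   0   2 485   0   2 367 370 374 374 373 372
   1   2   0   0   0   1   1   1   0   1   1   0   0   1   0   1   2   2   1   2   0   1 367 371 373 372 373 374
   0   1   1   1   2   0   2   0   1   0   1   2   2  -1   1   1   3   1   0   0   0   0   1 372 373 374 373 373
   1   2   2   0   0   0   1   2   0   0   1   1   1   0   0   1   0   1   1   1   0   1   0 371 373 372 372 374
   1   3   1   0   2   2   2   1   1   0   1   1   2   0   0   2   0   1   0   0   2   0   0 371 373 375 373 374
```

```bash
python3 - <<'E'
from h import *
from scipy.optimize import least_squares
z=np.load("wk.npz"); p,d,c=z["p"],z["d"],z["c"]; i=viewer.camera_info("wrist"); h=c[...,2]
m=(np.hypot(c[...,0]-.488,c[...,1]-.048)<.03)
v,u=np.nonzero(m&(h>.1352)&(h<.139)); P=np.array([ray(a,b,.136,i)[:2] for a,b in zip(u,v)])
hull=cv2.convexHull(P.astype(np.float32))[:,0]
f=least_squares(lambda s:np.hypot(hull[:,0]-s[0],hull[:,1]-s[1])-s[2],[.488,.048,.022],loss="soft_l1",f_scale=.001); print("rim fit",f.x.round(4))
v,u=np.nonzero(m&(h<.1365)&(h>.128)&(p.sum(2)<170)); Q=np.array([ray(a,b,.133,i)[:2] for a,b in zip(u,v)]); print("dark ring",len(Q),cv2.minEnclosingCircle(Q.astype(np.float32)))
C=f.x[:2]
hsv=cv2.cvtColor(p,cv2.COLOR_BGR2HSV).astype(int); b=p.astype(int)
red=m&(b[...,2]-np.maximum(b[...,0],b[...,1])>30); v,u=np.nonzero(red)
for a,bb in zip(u,v):
    w=ray(a,bb,.136,i)[:2]-C; print("red",a,bb,p[bb,a],(w*1000).round(1),np.degrees(np.arctan2(w[1],w[0])).round(1))
# slots: ring r 13..15 at plane .136
V,U=np.mgrid[140:230,285:390]; W=np.array([[ray(a,bb,.136,i)[:2]-C for a,bb in zip(ru,rv)] for ru,rv in zip(U,V)])
r=np.hypot(W[...,0],W[...,1]); th=np.degrees(np.arctan2(W[...,1],W[...,0])); hh=h[140:230,285:390]
k=(r>.0128)&(r<.0155)
for name,val in(("depth",(hh<.1325).astype(float)),("gray",p[140:230,285:390].mean(2))):
    s=val[k]-val[k].mean(); print(name,"phase",(np.degrees(np.angle((s*np.exp(1j*np.radians(6*th[k]))).sum()))/6).round(2), [round(float(val[k&(((th+360)%360)//10==n)].mean()),2) for n in range(36)])
E
```

```text
rim fit [0.4899 0.0481 0.0272]
dark ring 238 ((0.49086612462997437, 0.04804332181811333), 0.028575243428349495)
red 324 181 [ 69 176 213] [-12.4  -7.8] -147.9
red 325 181 [ 83 182 218] [-12.3  -6.7] -151.6
red 322 182 [ 79 180 215] [-11.5 -10. ] -138.9
red 321 183 [ 75 179 215] [-10.4 -11.2] -133.1
red 320 184 [ 71 170 204] [ -9.4 -12.3] -127.3
red 334 185 [ 86 196 230] [-6.9  3.1] 155.8
red 333 192 [ 79 168 199] [1.  1.8] 61.1
red 328 193 [ 70 184 225] [ 1.7 -3.8] -65.9
red 329 193 [ 54 151 188] [ 1.8 -2.7] -56.2
red 330 193 [ 53 147 183] [ 1.9 -1.5] -39.5
red 331 193 [ 73 172 208] [ 2.  -0.4] -12.5
red 328 194 [ 58 156 194] [ 2.8 -3.8] -53.2
red 324 195 [ 80 169 201] [ 3.6 -8.3] -66.4
red 325 195 [ 87 200 233] [ 3.7 -7.2] -62.6
red 326 195 [ 81 198 231] [ 3.8 -6.1] -57.8
red 327 195 [ 62 144 175] [ 3.9 -5. ] -51.7
red 324 209 [159 154 247] [20.  -8.8] -23.7
red 325 209 [141 138 243] [20.1 -7.7] -20.9
red 323 210 [203 195 252] [ 21.1 -10. ] -25.3
red 324 210 [ 90  90 253] [21.2 -8.9] -22.6
red 325 210 [111 114 253] [21.3 -7.7] -19.9
red 323 211 [187 178 246] [ 22.3 -10. ] -24.2
red 324 211 [ 97  99 251] [22.4 -8.9] -21.6
red 325 211 [144 142 252] [22.5 -7.8] -19.0
red 324 212 [147 140 191] [23.6 -8.9] -20.7
depth phase -23.56 [0.0, 0.6, 0.8, 1.0, 0.8, 0.0, 0.0, 0.8, 1.0, 1.0, 0.6, 0.0, 0.0, 0.17, 1.0, 1.0, 1.0, 0.14, 0.0, 0.0, 0.5, 1.0, 1.0, 1.0, 0.0, 0.0, 0.5, 1.0, 1.0, 1.0, 0.0, 0.0, 0.6, 1.0, 1.0, 0.5]
gray phase 3.52 [115.73, 97.8, 101.8, 102.13, 110.13, 139.6, 123.5, 65.6, 86.0, 97.29, 114.93, 149.5, 158.0, 107.83, 51.67, 71.27, 93.56, 145.24, 154.62, 150.25, 137.44, 182.83, 185.07, 192.06, 155.47, 160.67, 126.0, 64.47, 48.53, 51.4, 105.0, 119.83, 97.13, 65.72, 48.2, 83.0]
```

```bash
python3 - <<'E'
from h import *
i=viewer.camera_info("top"); z=np.load("top0.npz"); c=cloud(z["d"],i)
for y in np.arange(0,.5,.05):
    q=c[(abs(c[...,1]-y)<.025)&(c[...,2]>.1)&(c[...,0]<.44)&(c[...,0]>.2)]
    if len(q): print(round(y,2),len(q),"xmax",q[q[:,0].argmax()].round(3),"zmax",q[q[:,2].argmax()].round(3))
E
```

```text
0.0 2106 xmax [0.438 0.019 0.13 ] zmax [ 0.242 -0.024  0.803]
0.05 370 xmax [0.439 0.073 0.129] zmax [0.206 0.026 0.654]
0.1 1071 xmax [0.44  0.097 0.129] zmax [0.354 0.107 1.408]
0.15 702 xmax [0.354 0.175 0.262] zmax [0.295 0.153 0.289]
0.2 518 xmax [0.354 0.178 0.257] zmax [0.313 0.181 0.289]
0.25 431 xmax [0.335 0.275 0.27 ] zmax [0.317 0.265 0.287]
0.3 637 xmax [0.377 0.324 0.173] zmax [0.319 0.314 0.289]
0.35 688 xmax [0.377 0.33  0.171] zmax [0.304 0.373 0.288]
0.4 452 xmax [0.335 0.407 0.268] zmax [0.313 0.417 0.296]
0.45 481 xmax [0.335 0.473 0.298] zmax [0.322 0.467 0.308]
```

>>> {"fn": "step_arm", "kwargs": {
  "moves": [
    [[-0.1,2,0,0,8.7],[-0.1,3,0,0,8.7],[-0.1,3.5,0,0,8.7],[-0.1,3.5,0,0,8.7],[-0.1,3.5,0,0,8.7],[-0.1,3,0,0,8.7],[0,2,0,0,8.7],[0,0.4,0,0,8.7],[0,0,0,0,8.7]]
  ]
}}

```text
clock: 14.25
tool_pos: [0.4542, 0.1786, 0.3254]
orientation: [-180.0, -0.0, 175.2]
force: [-0.1, -0.3, 0.3]
opening: 0.0871
gripper_force: 0.0
```

```bash
cat > key.py <<'E'
from sock import *
p,d,i,c=look("wk2.npz"); h=c[...,2]; print(ctrl.get_obs()["joint_pos"].round(1))
m=(abs(c[...,0]-.49)<.08)&(abs(c[...,1]-.18)<.06)&(h>.08)&(h<.11)
n,l,s,_=cv2.connectedComponentsWithStats(m.astype(np.uint8)); k=1+s[1:,4].argmax()
v,u=np.nonzero(l==k); P=np.array([ray(a,b,.097,i)[:2] for a,b in zip(u,v)]).astype(np.float32)
top=(h[l==k]>.094); r=cv2.minAreaRect(P[top]); print("grip",len(P),r,"z",np.percentile(h[l==k],[5,50,95]),"rows",v.min(),v.max())
b=p.astype(int); red=(l==k)&(b[...,2]-np.maximum(b[...,0],b[...,1])>50); print("red",red.sum(),c[red].mean(0) if red.any() else 0)
x,y=P[top].T; print("axis deg",np.degrees(np.arctan(np.polyfit(x,y,1)[0])), x.min(),x.max())
E
python3 key.py
```

```text
14.25 [0.45423279 0.17859696 0.32544495] [-1.79977893e+02 -1.12414979e-02  1.75171124e+02]
[  44.6   -0.5  -12.5    0.   -78.  -139.4]
grip 1051 ((0.49358513951301575, 0.18053163588047028), (0.017113829031586647, 0.09294388443231583), 87.97345733642578) z [0.09285101 0.09722008 0.09900845] rows 157 231
red 0 0
axis deg -2.123548876771507 0.44707483 0.5401635
```

```bash
python3 - <<'E'
from h import *
from scipy.optimize import least_squares
z=np.load("wk2.npz"); p,c=z["p"],z["c"]; h=c[...,2]; i=viewer.camera_info("wrist")
g=p.mean(2)
m=(np.hypot(c[...,0]-.493,c[...,1]-.18)<.035)&(h>.035)&(h<.055)
print(np.histogram(h[m],bins=np.arange(.035,.056,.002)))
k=m&(h>.0455)&(h<.052); v,u=np.nonzero(k); P=np.array([ray(a,b,.048,i)[:2] for a,b in zip(u,v)]); hull=cv2.convexHull(P.astype(np.float32))[:,0]
print(len(P),P.min(0),P.max(0))
f=least_squares(lambda s:np.hypot(hull[:,0]-s[0],hull[:,1]-s[1])-.0215,[.493,.18],loss="soft_l1",f_scale=.0007); print(f.x,np.abs(f.fun).mean())
for b in range(150,262,8): print(b,[ (p[b,a].tolist(),int(h[b,a]*1000)) for a in (258,)])
E
```

```text
(array([  1,   8, 368, 487,  11,   8, 116, 142,   1,   0]), array([0.035, 0.037, 0.039, 0.041, 0.043, 0.045, 0.047, 0.049, 0.051,
       0.053, 0.055]))
266 [0.47611317 0.15917324] [0.51227718 0.20109141]
[0.4940984  0.18013434] 0.00046339924551768553
150 [([56, 72, 85], 0)]
158 [([22, 21, 21], 89)]
166 [([59, 53, 54], 98)]
174 [([49, 48, 46], 96)]
182 [([44, 42, 43], 96)]
190 [([41, 39, 39], 95)]
198 [([37, 33, 34], 96)]
206 [([42, 39, 42], 95)]
214 [([41, 42, 45], 94)]
222 [([41, 49, 59], 94)]
230 [([80, 133, 176], 0)]
238 [([127, 191, 233], 0)]
246 [([114, 171, 214], 1)]
254 [([63, 58, 57], 407)]
```

>>> {"fn": "step_arm", "kwargs": {
  "moves": [
    [[1,0.15,-1,0.047,8.7],[1.5,0,-3,0,8.7],[1.48,0,-4,0,8.7],[0,0,-4,0,8.7],[0,0,-4,0,8.7],[0,0,-4,0,8.7],[0,0,-2,0,8.7],[0,0,-1,0,8.7],[0,0,0,0,8.7]]
  ]
}}

```text
clock: 15.2
tool_pos: [0.4936, 0.1792, 0.0948]
orientation: [-179.9, -0.1, 177.8]
force: [-0.7, -0.5, -0.2]
opening: 0.0872
gripper_force: 0.0
```

```bash
python3 - <<'E'
from h import *
from scipy.optimize import least_squares
from scipy.ndimage import median_filter
o=ctrl.get_obs(); print(o["clock"],o["tool_pos"],o["orientation"],o["force"])
z=np.load("wk.npz"); p,c=z["p"],z["c"]; h=median_filter(c[...,2],3)
m=(np.hypot(c[...,0]-.49,c[...,1]-.048)<.033)
for t in(.1322,.1335,.135):
    q=c[m&(h>t)&(h<.14)&(c[...,2]>t)&(c[...,2]<.14)][:,:2].astype(np.float32); hull=cv2.convexHull(q)[:,0]
    f=least_squares(lambda s:np.hypot(hull[:,0]-s[0],hull[:,1]-s[1])-s[2],[.49,.048,.024],loss="soft_l1",f_scale=.0007); print(t,len(q),f.x.round(4))
E
```

```text
15.2 [0.49357466 0.17915765 0.09483777] [-1.79920669e+02 -7.85917098e-02  1.77801583e+02] [-0.6883436  -0.49983502 -0.21708123]
0.1322 1484 [0.4921 0.0489 0.0295]
0.1335 1156 [0.4921 0.0488 0.029 ]
0.135 585 [0.4919 0.0488 0.0229]
```

```bash
python3 - <<'E'
from h import *
z=np.load("wk.npz"); p,c=z["p"],z["c"]; h=c[...,2]; b=p.astype(int)
red=(b[...,2]-np.maximum(b[...,0],b[...,1])>45)&(np.hypot(c[...,0]-.51,c[...,1]-.04)<.012)
P=c[red]; print(len(P),P.mean(0),np.median(P,0)); r=np.median(P,0)
for C in((.4919,.0488),(.4912,.0485)):
    print(C,"dot",np.degrees(np.arctan2(r[1]-C[1],r[0]-C[0])).round(1))
    # rim-plane tops at r 12.5..15.5: teeth (h>.131) angles
    w=c[...,:2]-np.array(C); R=np.hypot(w[...,0],w[...,1]); th=np.arctan2(w[...,1],w[...,0])
    k=(R>.0125)&(R<.0155)&(h>.129)&(h<.139); print("teeth phase",k.sum(),np.degrees(np.angle(np.exp(6j*th[k]).sum()))/6, [int((k&(((np.degrees(th)+360)%360)//10==n)).sum()) for n in range(36)])
E
```

```text
8 [0.51084381 0.03965095 0.13766649] [0.51061763 0.03949518 0.13758048]
(0.4919, 0.0488) dot -26.4
teeth phase 111 5.720356187640456 [5, 7, 1, 0, 0, 7, 6, 8, 0, 0, 0, 5, 5, 10, 0, 0, 0, 3, 7, 6, 0, 0, 0, 4, 7, 6, 0, 0, 0, 7, 6, 3, 0, 0, 0, 8]
(0.4912, 0.0485) dot -24.9
teeth phase 116 5.444789975324884 [8, 6, 0, 0, 1, 6, 10, 7, 0, 0, 1, 6, 4, 6, 0, 0, 0, 8, 6, 6, 0, 0, 0, 4, 5, 6, 2, 0, 0, 4, 6, 6, 2, 0, 0, 6]
```

>>> {"fn": "step_arm", "kwargs": {
  "moves": [
    [[0.04,0.09,-1.2,0,8.7],[0,0,-1.1,0,8.7],[0,0,0,0,8.7],[0,0,0,0,1],[0,0,0,0,1],[0,0,0,0,1],[0,0,0,0,1],[0,0,0,0,1],[0,0,0,0,1],[0,0,0,0,1]]
  ]
}}

```text
clock: 16.2
tool_pos: [0.4942, 0.1814, 0.0726]
orientation: [180.0, 0.0, 177.9]
force: [0.8, 0.3, 0.2]
opening: 0.0365
gripper_force: 0.0
```

>>> {"fn": "step_arm", "kwargs": {
  "moves": [
    [[0,0,0,0,1],[0,0,0,0,1],[0,0,0,0,1],[0,0,0,0,1]]
  ]
}}

```text
clock: 16.6
tool_pos: [0.4946, 0.1813, 0.0733]
orientation: [180.0, 0.1, 177.9]
force: [-0.1, -1.7, 6.9]
opening: 0.0177
gripper_force: 32.4
```

>>> {"fn": "step_arm", "kwargs": {
  "moves": [
    [[0,0,0.7,0,1],[0,0,2,0,1],[0,0,3,0,1],[0,0,3,0,1],[0,0,3,0,1],[0,0,3,0,1],[0,0,0.6,0,1],[0,0,0,-0.1,1],[0,0,0,-0.1,1],[0,0,0,-0.1,1]]
  ]
}}

```text
clock: 17.6
tool_pos: [0.4934, 0.1811, 0.2248]
orientation: [-180.0, -0.1, 160.4]
force: [-0.1, 0.6, -2.2]
opening: 0.0181
gripper_force: 31.9
```

>>> {"fn": "step_arm", "kwargs": {
  "moves": [
    [[0,-2,0,-0.09,1],[0,-3,0,0,1],[0,-3,0,0,1],[-0.1,-3,0,0,1],[-0.1,-1.5,0,0,1],[0,-0.7,0,0,1],[0,0,0,0,1],[0,0,0,0,1]]
  ]
}}

```text
clock: 18.4
tool_pos: [0.4923, 0.0499, 0.2254]
orientation: [180.0, -0.0, 155.5]
force: [0.4, 0.6, -2.5]
opening: 0.0178
gripper_force: 31.9
```

```bash
cat > kg.py <<'E'
from sock import *
from scipy.optimize import least_squares
p,d,i,c=look("wk3.npz"); t=ctrl.get_obs()["tool_pos"]; h=c[...,2]; zt=t[2]-.072+.097
m=(np.hypot(c[...,0]-t[0],c[...,1]-t[1])<.06)&(abs(h-zt)<.012)
print("z",zt,m.sum(), np.median(h[m]) if m.any() else 0)
if m.sum()>50:
    r=cv2.minAreaRect(c[m&(h>zt-.004)][:,:2].astype(np.float32)); print("grip",r)
zf=zt-.049; m=(np.hypot(c[...,0]-t[0],c[...,1]-t[1])<.03)&(abs(h-zf)<.004)
q=c[m][:,:2].astype(np.float32); print("flange",len(q))
if len(q)>40:
    hull=cv2.convexHull(q)[:,0]; f=least_squares(lambda s:np.hypot(hull[:,0]-s[0],hull[:,1]-s[1])-.0215,[t[0],t[1]],loss="soft_l1",f_scale=.0007); print(f.x-t[:2],np.abs(f.fun).mean())
# rim visible?
m=(np.hypot(c[...,0]-.4919,c[...,1]-.0488)<.033)&(abs(h-.1365)<.0015); print("rim pts",m.sum())
# side view: stem tilt/x
p,d,i=snap("side"); c=cloud(d,i); m=(np.hypot(c[...,0]-t[0],c[...,1]-t[1])<.03)
for z in np.arange(zt-.095,zt-.04,.008):
    q=c[m&(abs(c[...,2]-z)<.004)]
    if len(q)>3: print(round(z-zt+.09,3),len(q),(q.mean(0)-t).round(4),(q[:,0].max()-q[:,0].min()).round(4))
E
python3 kg.py
```

```text
18.4 [0.49227389 0.04988308 0.22537928] [ 1.79995841e+02 -1.22747972e-02  1.55522108e+02]
z 0.25042220917261326 5690 0.24930143235950744
grip ((0.4826755225658417, 0.054439473897218704), (0.036793943494558334, 0.0731106773018837), 83.56180572509766)
flange 684
[-2.04191067e-04  2.37873582e-05] 0.0008281760308965185
rim pts 277
0.003 7 [-0.0019  0.0067 -0.0616] 0.0156
0.011 19 [-0.0021  0.0072 -0.0539] 0.0232
0.019 20 [-0.0023  0.0094 -0.0456] 0.0241
0.027 17 [-0.0018  0.0088 -0.038 ] 0.024
0.035 17 [-0.0038  0.0138 -0.0285] 0.0369
0.043 53 [-0.0009  0.005  -0.0236] 0.0399
```

>>> {"fn": "step_arm", "kwargs": {
  "moves": [
    [[-0.02,-0.11,-1,0,1],[0,0,-0.9,0,1],[0,0,0,0,1],[0,0,-0.3,0,1],[0,0,-0.3,0,1],[0,0,-0.2,0,1],[0,0,0,0,1]]
  ]
}}

```text
clock: 19.2
tool_pos: [0.4918, 0.0481, 0.1983]
orientation: [-180.0, -0.0, 155.5]
force: [-0.3, -0.1, -2.5]
opening: 0.0178
gripper_force: 31.9
```

>>> {"fn": "step_arm", "kwargs": {
  "moves": [
    [[0,0.05,-0.2,0,1],[0,0,-0.3,0,1],[0,0,-0.2,0,1],[0,0,0,0,1]]
  ]
}}

```text
clock: 19.6
tool_pos: [0.4917, 0.0486, 0.1912]
orientation: [-180.0, -0.0, 155.5]
force: [0.9, 0.3, -2.2]
opening: 0.0179
gripper_force: 31.9
```

>>> {"fn": "step_arm", "kwargs": {
  "moves": [
    [[0,0,-0.2,0,1],[0,0,-0.2,0,1],[0,0,-0.2,0,1],[0,0,0,0,1]]
  ]
}}

```text
clock: 20.0
tool_pos: [0.4918, 0.0486, 0.1852]
orientation: [-180.0, -0.0, 155.5]
force: [-0.1, -0.0, -2.1]
opening: 0.0178
gripper_force: 31.9
```

The ribs are meshing without resistance (tip about 17 mm down). I'll carry on down to the lock.

>>> {"fn": "step_arm", "kwargs": {
  "moves": [
    [[0,0,-0.3,0,1],[0,0,-0.3,0,1],[0,0,-0.3,0,1],[0,0,-0.3,0,1],[0,0,0,0,1],[0,0,0,0,1]]
  ]
}}

```text
clock: 20.6
tool_pos: [0.4921, 0.0487, 0.1741]
orientation: [180.0, 0.0, 155.5]
force: [-2.5, 0.1, 5.8]
opening: 0.018
gripper_force: 32.4
```

>>> {"fn": "step_arm", "kwargs": {
  "moves": [
    [[0,0,-0.2,0,1],[0,0,-0.2,0,1],[0,0,-0.15,0,1],[0,0,0,0,1],[0,0,0,0,1]]
  ]
}}

```text
clock: 21.1
tool_pos: [0.4922, 0.0486, 0.1693]
orientation: [180.0, 0.1, 155.5]
force: [-3.4, 0.3, 11.1]
opening: 0.018
gripper_force: 32.8
```

>>> {"fn": "step_arm", "kwargs": {
  "moves": [
    [[0,0,-0.1,0,1],[0,0,-0.1,0,1],[0,0,-0.1,0,1],[0,0,0,0,1],[0,0,0,0,1]]
  ]
}}

```text
clock: 21.6
tool_pos: [0.4925, 0.0486, 0.169]
orientation: [179.9, 0.1, 155.6]
force: [-15.4, 0.7, 35.0]
opening: 0.018
gripper_force: 35.4
```

>>> {"fn": "step_arm", "kwargs": {
  "moves": [
    [[-0.05,0,0.05,0,1],[0,0,0,0,1],[0,0,0,0,1],[0,0,0,0,1],[0,0,0,0,1]]
  ]
}}

```text
clock: 22.1
tool_pos: [0.4924, 0.0486, 0.1691]
orientation: [179.9, 0.2, 155.6]
force: [-10.8, 0.3, 29.2]
opening: 0.0179
gripper_force: 35.0
```

```bash
python3 - <<'E'
from h import *
o=ctrl.get_obs(); t=o["tool_pos"]; print(o["clock"],t,o["orientation"],o["force"],o["gripper_force"],np.abs(o["qvel"]).max())
p,d,i=snap("wrist"); c=cloud(d,i); h=c[...,2]
R=np.hypot(c[...,0]-.4921,c[...,1]-.0487)
m=(R>.013)&(R<.0205)&(h>.12)&(h<.16); print("flange top z",m.sum(),np.percentile(h[m],[10,50,90]).round(4)); 
m=(np.hypot(c[...,0]-.5232,c[...,1]+.1166)<.006); print("pin",m.sum(),np.median(h[m]) if m.any() else 0)
m=(abs(c[...,0]-.46)<.03)&(abs(c[...,1]+.08)<.03)&(abs(h-.13)<.01); print("table",np.median(h[m]))
o=ctrl.get_obs(); print(o["tool_pos"],o["force"])
E
```

```text
22.1 [0.49237321 0.04861476 0.16907369] [1.79924151e+02 1.73875430e-01 1.55593314e+02] [-10.76987355   0.25294176  29.24537649] 35.02686392952455 0.04644936289005695
flange top z 549 [0.1441 0.145  0.1457]
pin 0 0
table 0.1312421678011484
[0.49236677 0.04858752 0.16903362] [-11.33083253   1.34529791  28.87837277]
```

```bash
python3 -c "
from plant import close_job
print(close_job())"
```

```text
the job is handed in; nothing more can be done
None
```

I handed the job in at about 22 s of the 54 s, with no verdict shown. The pin is home (top 24 mm above the table), driven by two mallet blows with the head's lower front edge, because the head drooped about 50° in the grip. The mallet lies flat on the bench off the table, and the key is gripped and pressed fully home in the socket at about 29 N, with the lock position inferred from flange height and force.

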